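Run the bilge pump by hand, then set it to automatic

TASK

Run the bilge pump by hand: push the toggle of the sloped three-way pump switch up the slope until it is firmly home against its stop on the sprung MANUAL side, keep it pressed there for at least two seconds, then let go so that it springs back to OFF. Then push it down the slope over its dead centre so that it stays in AUTO, and take your hand off. Work gently, within what the lever will bear, and leave the bilge light's switch and the other things on the shelf as they are.

Things in the scene. Friction and masses are not known exactly. Their poses are not given: they have to be found in the camera images.
- pump_panel: three-way bilge pump switch, screwed to the shelf: grey wedge housing 126 mm long (its x), 92 wide, 26 high at the low edge, 60 at the high edge, with a black face plate sloping 15 degrees. Origin: centre of its underside on the shelf; x level, towards the high edge (up the slope), z up. Plate top at its middle 45 mm up. Low pilot lamps 44 mm up and down the slope from the toggle
- pump_pivot (a point): the toggle's pivot, in the middle of the plate in a threaded bush 8 mm high; axes as the panel (x up the slope but level, y = hinge line, z up). A grey fuse-holder cap, 19 mm across and 12 mm high, stands 38 mm down the slope from it and 31 mm to its -y; the rest of the plate near the lever is clear
- pump_tip (a point): centre of the round end (ball 9.6 mm across) of the pump switch's steel toggle, 30 mm from the pivot; moves with the lever. At OFF it stands 76 mm above the shelf and 9 mm to -x of the panel's origin. The lever is 8 mm thick near the ball and 6 mm at its foot
- pump_toggle (a joint): the lever's throw towards AUTO, rad: 0 = OFF (lever square to the plate), growing = ball swings down the slope, rigid stop at 0.28 = AUTO. It resists with 4 to 6 N at first, ever less up to its dead centre at 0.17, 3 mm short of the end, from where its spring carries it on and holds it. Stays 0 on the MANUAL side
- pump_manual (a joint): the lever's throw towards MANUAL, rad: 0 = OFF, growing = ball swings up the slope, to a rigid stop set at 0.21 to 0.39, in each switch elsewhere: find it by feel. Sprung: resists with 2 to 4 N at first, 4 to 6 N near the stop, flies back when let go. The pump runs only while the lever is pressed on the stop with 7 N or more; over 14 N on lever or housing damages the switch (gripping too)
- bilge_light: bystander, screwed to the shelf: the bilge light fitting, a flat aluminium base 130 x 86 x 20 mm with a round glass lens under crossed guard wires (50 mm high) towards its own +x and a small toggle (20 mm long) 42 mm towards its own -x. Origin: centre of its underside, z up. Leave it alone. The two fittings may change places
- light_toggle (a joint): angle of the bilge light's own small toggle, 0 to 0.5 rad, 0 = off as found; must stay off (below 0.12)
- float_case_center (a point): bystander: centre of the closed blue plastic float case, 150 x 95 x 35 mm, loose on the shelf
- tumbler_center (a point): bystander: centre (46 mm up) of the empty glass tumbler, 74 mm across, 92 mm high, loose, upright
- sharpener_center (a point): bystander: centre of the hinged steel hook sharpener tube, 112 mm long, 18 mm thick, loose, lying on the shelf

How it is judged:
By the outcome, as a careful person would: the job done as asked, in the order asked, and still so for the second after the job is handed in, with the robot touching nothing.
It also fails if it takes over 58 s, if anything falls off the work surface, if the arm or the gripper's body presses on something with over 40 N, if the wrist force passes 120 N, or if a joint passes its speed limit or range.

ROBOT

A 6-joint arm with a two-finger parallel gripper is mounted at the origin on the work surface. World frame = base frame: x ahead of the robot, y to its left, z up, the work surface at z = 0. Lengths are in mm, angles in rad, forces in N, time in s.
With the tool pointing down it reaches from about 275 to 750 mm from the base axis. Payload 10.2 kg.
Tool frame: the origin (TCP) lies on the centre line of the jaws, within the pads' length; the fingertips stand 22 mm ahead of it and the grasp point (between the pads) lies 3 mm ahead of it; z points along the fingers, y is the line along which they close (so a half turn about z gives the same grasp; the last joint's range is limited). The gripper opens to 88 mm and grips with 3 to 60 N. Pads are 18 mm wide; open, the fingers measure 123 mm over their backs; the gripper's body (75 mm by 187 mm) begins 45 mm behind the grasp point.
Start: joints at [1.121, 0.313, 1.498, -0, 1.331, -0.223], TCP at [118.064, 511.558, 230.02] pointing down, gripper open.
Joint ranges: [-2.94, 2.94], [-0.97, 2.17], [0.19, 2.56], [-1.23, 4.37], [0.02, 3.11], [-2.88, 2.88]. Speed limits (rad/s): [2.39, 2.39, 3.01, 3.14, 3.14, 3.14].

INTERFACE

Orientations are given as a rotation vector (axis times angle).
In Python, from rig import robot gives the robot as it stands. The module is installed in compiled form; this text tells all that it offers.
- The arm moves only by the shell command python3 -m jog 'ROWS' [FORCE]. ROWS is text: rows parted by semicolons, each of 7 numbers parted by spaces: the shift along the tool's x, y, z in m, then the turn, a rotation vector about the tool's x, y, z in degrees, then the gripper command: -1 is fully open, 1 is shut, values between are in proportion. A call has 1 to 5 rows; each row is the pose to reach, as a shift and turn from the pose commanded when the call began, along the tool's axes at that moment; what a row does not reach only later rows make up. A row lasts 1/12 s, in which the tool goes at most 41.7 mm and 7.16 degrees, less where a joint would pass 70% of its speed; a pose out of reach is approached as far as the arm can. A call with a gripper value outside its range is refused whole. The fingers move at their own pace and stop on an object; FORCE is the grip in N (left out, the last holds). Time passes only in rows, so rows that repeat a pose let the fingers close. It gives the time, the measured TCP pose, the force, the opening and the grip force at its end, in the units of the state.
- robot.get_state(): the state, without advancing time (a new reading comes with each control period).
- robot.read_camera(name): name is "side" or "top"; returns a dict with "image" (384x512x3 uint8, red, green, blue), "depth" (384x512 float32, mm along the optical axis (not along the pixel's ray), 0 where there is no reading), "fx", "fy", "cx", "cy" (pixels), "R" (3x3) and "t" (3): a world point X has camera coordinates R X + t. Camera axes: x right, y down, z forward; pixel columns grow to the right and rows downward; lengths in mm; the calibration is good to about 2 mm. A picture is of the moment at which its call begins.
- robot.close_job(): hands the job in; it is judged then, once.
The state is a dict: "time_s": time; "joints": joint angles; "dq": joint speeds; "effort": joint torques, N m; "position": TCP position; "eef_rot": TCP orientation; "force": force on the tool from outside, world axes, zero at the start; "ft_torque": the same for the moment, N m; "finger_gap": finger opening in mm; "finger_force": force on a finger pad.
Only numpy, scipy, OpenCV 4.12 (cv2) and the standard library are available. Lean on these libraries where they do the work, as an engineer would, in place of code of your own. Each camera call takes 0.05 s, during which the arm holds its last target. There are 200 camera calls.

## Working session

There is one attempt and no reset: what is moved stays moved. The work goes in short steps, Python scripts to look and compute and a shell command to move; the robot and the scene stay as the last step left them, time stands still between calls to the robot, and variables do not carry over. Pictures are saved under pics/ and viewed, at most 10 in all, crops included, and the job is handed in when it is done.

```bash
mkdir -p pics
cat > h.py <<'E'
import numpy as np,cv2
from rig import robot
def snap(n):
    c=robot.read_camera(n); np.savez(f'pics/{n}.npz',**{k:np.array(v) for k,v in c.items()}); return c
def load(n): return np.load(f'pics/{n}.npz')
def pix(c,u,v,d=None):
    if d is None: d=np.median(c['depth'][v-1:v+2,u-1:u+2])
    p=np.array([(u-c['cx'])/c['fx']*d,(v-c['cy'])/c['fy']*d,d])
    return np.array(c['R']).T@(p-np.array(c['t']))
E
python3 - <<'E'
from h import *
s=robot.get_state(); print(s)
ims=[]
for n in('top','side'):
    c=snap(n); print(n,c['fx'],c['cx'],c['cy'],np.round(c['R'],3).tolist(),np.round(c['t'],1)); cv2.imwrite(f'pics/{n}1.png',cv2.resize(c['image'][:,:,::-1],(800,600)))
E
```

```text
{'time_s': 0.0, 'joints': array([ 1.12061634e+00,  3.13454379e-01,  1.49843781e+00,  5.12183140e-06,
        1.33100471e+00, -2.23364064e-01]), 'dq': array([ 0.00098379,  0.00170882, -0.00063275, -0.00031867, -0.00130126,
       -0.0005635 ]), 'effort': array([-1.12610542e-03, -4.02209294e+01, -2.52266032e+01,  6.93395105e-02,
        3.53817770e-02, -1.29463883e-04]), 'position': array([117.93631857, 511.31544   , 229.45856593]), 'eef_rot': array([-3.55470932e-01, -3.12097803e+00,  1.93077002e-03]), 'force': array([-0.28795542,  0.73711165,  0.28350293]), 'ft_torque': array([-0.00050837,  0.02012971,  0.00476891]), 'finger_force': 0.0, 'finger_gap': 88.41566105451146}
top 375.27670879133996 254.76554659453328 188.29692404176487 [[0.024, -1.0, -0.016], [-0.993, -0.022, -0.113], [0.112, 0.018, -0.994]] [  -6.7  611.2 1004.5]
side 382.86205759936377 245.82839750985767 191.25953849795377 [[-0.964, -0.266, -0.01], [-0.166, 0.631, -0.758], [0.208, -0.729, -0.653]] [592.3 169.4 758.6]
```

View pics/top1.png

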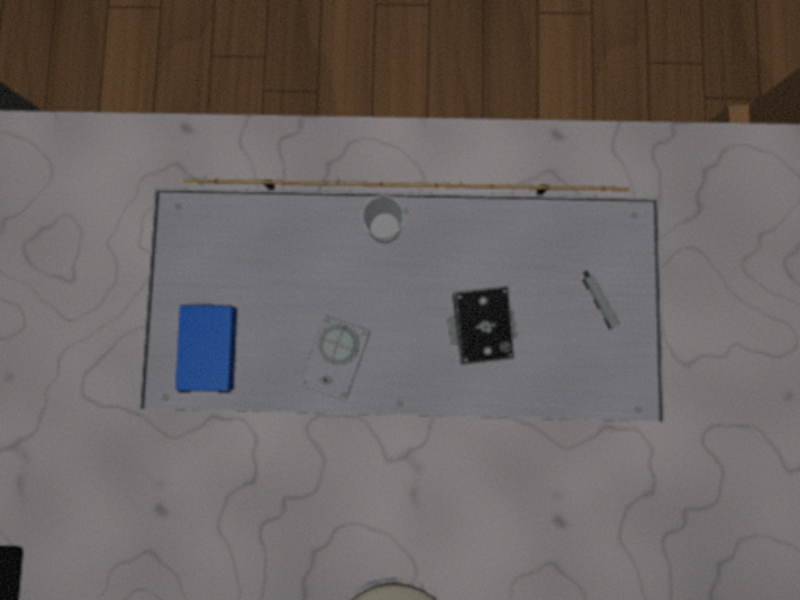

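View pics/side1.png

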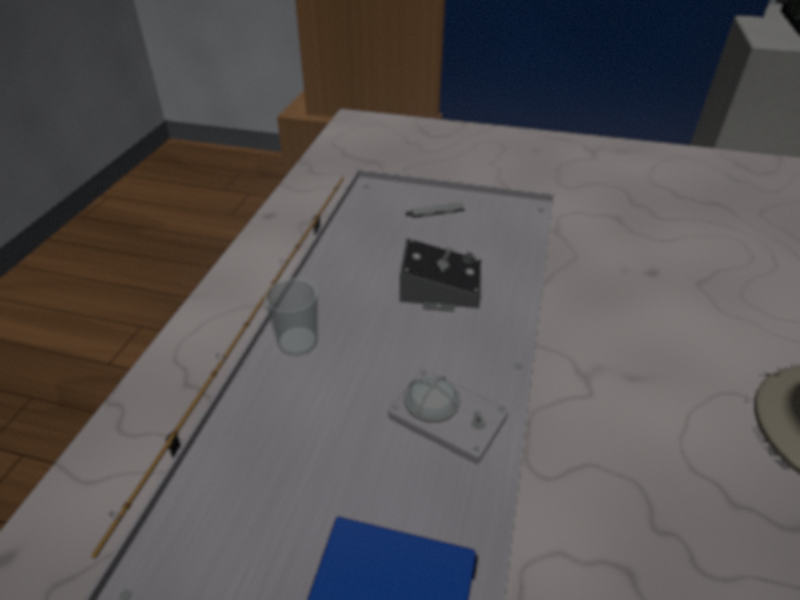

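The top view shows the pump panel at about (484,326), with its fuse cap at (504,347), so up the slope points away from the robot. The bilge light is at (337,357), the tumbler at (384,220), the case at (206,348) and the sharpener at (600,300). The side view shows the panel at (441,272), with the toggle near (446,258). Next I'll enlarge the panel in both.

Run:
```python
from h import *
t=load('top');s=load('side')
# mean several frames to denoise
def avg(n,k=6): return np.mean([robot.read_camera(n)['image'].astype(float) for _ in range(k)],0).astype(np.uint8)
a=avg('top')[178:238,280:335];b=avg('side')[148:203,250:315]
f=lambda i:cv2.resize(i[:,:,::-1],None,fx=9,fy=9,interpolation=cv2.INTER_CUBIC)
A=f(a);B=f(b);print(A.shape,B.shape)
cv2.imwrite('pics/cA.png',cv2.convertScaleAbs(A,alpha=1.5));cv2.imwrite('pics/cB.png',cv2.convertScaleAbs(B,alpha=1.5))
```

```text
(540, 495, 3) (495, 585, 3)
```

View pics/cA.png

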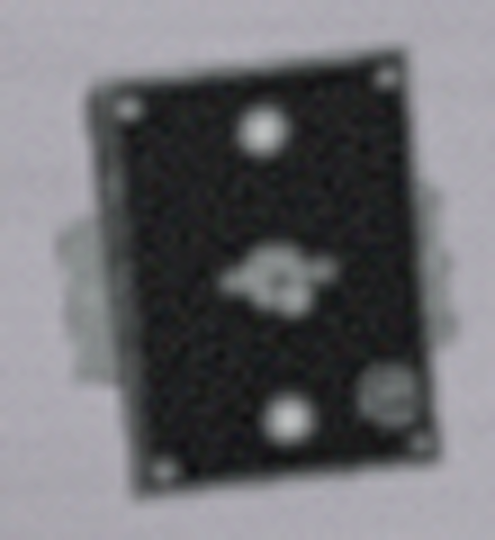

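View pics/cB.png

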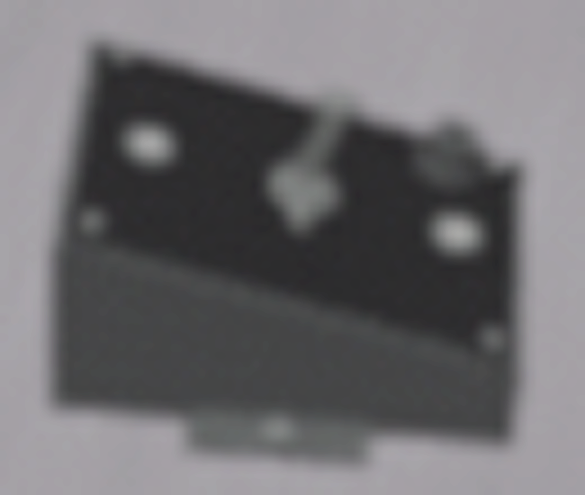

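Top crop: lamps at (262,131) and (288,418), ball at about (297,300). Side crop: lamps at (149,145) and (458,234), ball at about (341,103). The near screws match across both views. I'll triangulate these.

Run:
```python
from h import *
t=load('top');s=load('side')
def P(c):
    K=np.array([[float(c['fx']),0,c['cx']],[0,c['fy'],c['cy']],[0,0,1]]);return K@np.c_[c['R'],c['t']]
o=lambda x,y,a,b:np.array([[a+(x+.5)/9-.5],[b+(y+.5)/9-.5]],float)
D={'lampHi':((262,131),(149,145)),'lampLo':((288,418),(458,234)),'ball':((297,298),(341,105)),'scrHiL':((129,109),(92,221)),'scrLoL':((164,470),(492,338))}
X={}
for k,(a,b) in D.items():
    A=o(*a,280,178);B=o(*b,250,148)
    h=cv2.triangulatePoints(P(t),P(s),A,B)[:,0];x=h[:3]/h[3]
    e=[ (lambda q:q[:2]/q[2])(P(c)@np.r_[x,1])-p[:,0] for c,p in((t,A),(s,B))]
    X[k]=x;print(k,x.round(1),np.round(e,2).tolist())
d=X['lampHi']-X['lampLo'];m=(X['lampHi']+X['lampLo'])/2
print(np.linalg.norm(d),'yaw',np.degrees(np.arctan2(d[1],d[0])),'slope',np.degrees(np.arcsin(d[2]/np.linalg.norm(d))),m)
d2=X['scrHiL']-X['scrLoL'];print('yaw2',np.degrees(np.arctan2(d2[1],d2[0])))
# top view depth checks
for q in((262,131),(288,418),(200,200),(350,250)):
    a=o(*q,280,178)[:,0];print(q,pix(t,int(round(a[0])),int(round(a[1]))).round(1))
print('ball-m',X['ball']-m)
```

```text
lampHi [ 600.2 -137.7   66.7] [[0.01, 0.07], [-0.07, -0.01]]
lampLo [ 515.7 -149.    44.1] [[0.01, 0.19], [-0.2, -0.02]]
ball [ 549.9 -146.1   83.5] [[0.01, 0.1], [-0.11, -0.01]]
scrHiL [606.1 -97.9  69.2] [[-0.01, -0.09], [0.09, 0.01]]
scrLoL [ 499.8 -112.3   39.9] [[0.0, 0.01], [-0.01, -0.0]]
88.24549688469942 yaw 7.624371418231323 slope 14.816453987091379 [ 557.96429779 -143.31565502   55.4153723 ]
yaw2 7.728658777651661
(262, 131) [ 600.1 -137.8   72.7]
(288, 418) [ 516.1 -149.3   50. ]
(200, 200) [ 579.3 -120.6   61.7]
(350, 250) [ 567.1 -163.9   58.4]
ball-m [-8.10783455 -2.74174303 28.05581819]
```

```bash
cat >> h.py <<'E'
from scipy.spatial.transform import Rotation as Ro
YAW=np.radians(7.65)
def goal(p,yaw=YAW):
    s=robot.get_state();R=Ro.from_rotvec(s['eef_rot'])
    y=np.array([np.cos(yaw),np.sin(yaw),0]);z=np.array([0,0,-1.]);G=Ro.from_matrix(np.c_[np.cross(y,z),y,z])
    print('t',s['time_s'],'pos',s['position'].round(1),'shift m',(R.inv().apply(np.array(p)-s['position'])/1000).round(4),'turn deg',np.degrees((R.inv()*G).as_rotvec()).round(2),'F',s['force'].round(2),'gap',s['finger_gap'],'j',s['joints'].round(2))
E
python3 - <<'E'
from h import *
t=load('top');s=load('side')
for u,v in((260,230),(290,170),(350,210),(300,250)): print(pix(t,u,v).round(1))
for u,v in((260,210),(320,200)): print('s',pix(s,u,v).round(1))
print('table',pix(t,280,310).round(1))
goal([550,-144.4,180])
E
```

```text
[496.8  -9.7  10.5]
[668.3 -91.2  11.4]
[ 558.5 -260.8   10.1]
[ 444.3 -121.9   11.1]
s [588.9 -32.6   9.2]
s [ 457.4 -103.7    9. ]
table [279.4 -69.6   1.7]
t 0.7 pos [118.  511.6 230. ] shift m [-0.5684 -0.542   0.05  ] turn deg [-0.    0.   69.36] F [-0.17  0.   -0.02] gap 87.65979967032732 j [ 1.12  0.31  1.5   0.    1.33 -0.22]
```

The shelf stands about 9 mm above the table, so the ball should be at about z = 84. The triangulation agrees. Moving across now.

```bash
R="" ; python3 -m jog '-0.568 -0.542 0.05 0 0 69.36 0.45;-0.568 -0.542 0.05 0 0 69.36 0.45;-0.568 -0.542 0.05 0 0 69.36 0.45;-0.568 -0.542 0.05 0 0 69.36 0.45;-0.568 -0.542 0.05 0 0 69.36 0.45'; python3 -c "
from h import *
goal([550,-144.4,180])"
```

```text
time_s: 1.12
position: [232.8, 336.2, 216.8]
eef_rot: [1.306, 2.857, 0.001]
force: [0.5, -0.2, 0.6]
finger_gap: 56.7
finger_force: 0.0
t 1.1167 pos [232.8 336.2 216.8] shift m [-0.571  -0.0748  0.0368] turn deg [ 3.000e-02 -0.000e+00  3.323e+01] F [ 0.55 -0.22  0.59] gap 56.71949513118063 j [ 0.68  0.07  1.84 -0.    1.24 -0.04]
```

```bash
python3 -m jog '-0.571 -0.075 0.037 0 0 33.2 0.45;-0.571 -0.075 0.037 0 0 33.2 0.45;-0.571 -0.075 0.037 0 0 33.2 0.45;-0.571 -0.075 0.037 0 0 33.2 0.45;-0.571 -0.075 0.037 0 0 33.2 0.45' >/dev/null; python3 -c "
from h import *
goal([550,-144.4,180])"
```

```text
t 1.5333 pos [348.5 163.  203.6] shift m [-0.3315  0.1589  0.0238] turn deg [ 0.06 -0.01 -0.02] F [0.9  0.83 0.82] gap 25.210524099791623 j [ 0.13  0.02  1.92  0.    1.2  -0.  ]
```

```bash
python3 -m jog '-0.331 0.159 0.024 0 0 0 0.45;-0.331 0.159 0.024 0 0 0 0.45;-0.331 0.159 0.024 0 0 0 0.45;-0.331 0.159 0.024 0 0 0 0.45;-0.331 0.159 0.024 0 0 0 0.45' >/dev/null; python3 -c "
from h import *
goal([550,-144.4,180])"
```

```text
t 1.95 pos [463.7 -10.3 189.8] shift m [-0.1448  0.0669  0.0099] turn deg [0.02 0.01 0.31] F [-0.11  1.04 -0.23] gap 24.142889664555476 j [-0.28  0.22  1.73  0.    1.19 -0.41]
```

```bash
python3 -m jog '-0.145 0.067 0.01 0 0 0 0.45;-0.145 0.067 0.01 0 0 0 0.45;-0.145 0.067 0.01 0 0 0 0.45;-0.145 0.067 0.01 0 0 0 0.45;-0.145 0.067 0.01 0 0 0 0.45' >/dev/null; python3 -c "
from h import *
goal([550,-144.4,95])"
```

```text
t 2.3667 pos [ 551.2 -147.3  178.5] shift m [ 0.0031 -0.0007  0.0835] turn deg [-0.01  0.05  0.11] F [ 0.74 -0.15 -0.57] gap 24.3352118766004 j [-0.47  0.45  1.43 -0.    1.25 -0.6 ]
```

```bash
python3 -m jog '0.003 -0.001 0.02 0 0 0 0.45;0.003 -0.001 0.04 0 0 0 0.45;0.003 -0.001 0.058 0 0 0 0.45;0.003 -0.001 0.058 0 0 0 0.45;0.003 -0.001 0.058 0 0 0 0.45' ; python3 -c "
from h import *
goal([550,-144.4,95])
a=np.mean([robot.read_camera('side')['image'].astype(float) for _ in range(4)],0).astype(np.uint8)[110:203,230:330]
cv2.imwrite('pics/s2.png',cv2.convertScaleAbs(cv2.resize(a[:,:,::-1],None,fx=6,fy=6,interpolation=cv2.INTER_CUBIC),alpha=1.5))
s=load('side')
for p in ([550,-144.4,84],[550,-144.4,98]):
  q=s['R']@p+s['t'];print((s['fx']*q[0]/q[2]+s['cx']-230)*6,(s['fy']*q[1]/q[2]+s['cy']-110)*6)"
```

```text
time_s: 2.78
position: [547.8, -139.2, 121.9]
eef_rot: [-2.06, -2.37, 0.0]
force: [-0.1, 0.0, 0.6]
finger_gap: 24.2
finger_force: 0.0
t 2.7833 pos [ 547.8 -139.2  121.9] shift m [-0.0055  0.0014  0.0269] turn deg [-0.05 -0.04  0.36] F [-0.14  0.    0.59] gap 24.224583876922946 j [-0.46  0.5   1.51  0.    1.12 -0.6 ]
342.99248029686044 296.4839357640981
345.11749007719436 267.91968883624094
```

View pics/s2.png

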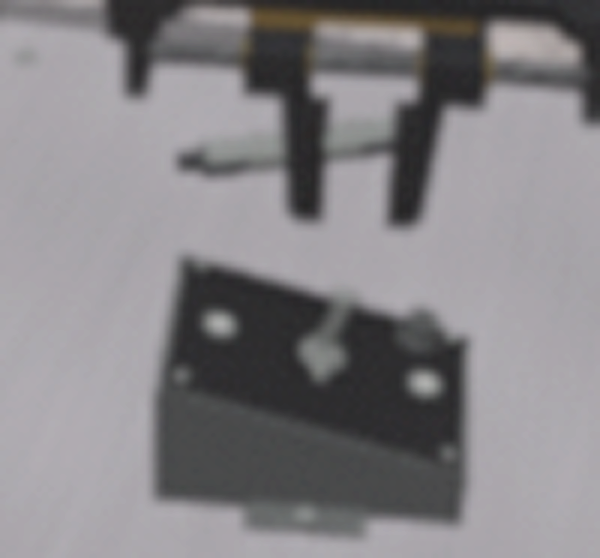

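The fingers straddle the ball, which is at (347,300), but their tips show at row 218 where I expected about 268. I'll check that against the depth image.

```bash
python3 -c "
from h import *
s=snap('side')
for cx,cy in((305,130),(307,170),(305,205),(303,214),(410,150),(405,190),(402,215),(302,240),(405,240),(302,260)):
  print(cx,cy,pix(s,int(round(230+cx/6)),int(round(110+cy/6))).round(1))
goal([550,-144.4,95])"
```

```text
305 130 [ 565.7 -125.9  169.7]
307 170 [ 565.  -126.5  153.6]
305 205 [ 564.1 -126.   137.9]
303 214 [ 566.2 -126.3  131.8]
410 150 [ 528.  -132.3  163.9]
405 190 [ 526.5 -131.9  145.8]
402 215 [ 527.9 -131.8  134.8]
302 240 [ 592.8 -285.9    9.5]
405 240 [ 543.7 -299.1    9.2]
302 260 [ 590.2 -273.4    8.2]
t 3.0333 pos [ 548.5 -139.7  123. ] shift m [-0.0048  0.0008  0.028 ] turn deg [0.09 0.06 0.35] F [-0.25 -0.42  0.65] gap 24.20659238433669 j [-0.46  0.5   1.51 -0.    1.12 -0.6 ]
```

The xy position agrees, but the camera puts the tips at about z = 130 while the text implies about 101. A descent to TCP z = 95 is safe in both cases, so I'll do that and look again.

```bash
python3 -m jog '-0.005 0.001 0.01 0 0 0.3 0.45;-0.005 0.001 0.02 0 0 0.3 0.45;-0.005 0.001 0.028 0 0 0.3 0.45;-0.005 0.001 0.028 0 0 0.3 0.45' ; python3 -c "
from h import *
goal([550,-144.4,95])
a=np.mean([robot.read_camera('side')['image'].astype(float) for _ in range(4)],0).astype(np.uint8)[110:203,230:330]
cv2.imwrite('pics/s3.png',cv2.convertScaleAbs(cv2.resize(a[:,:,::-1],None,fx=6,fy=6,interpolation=cv2.INTER_CUBIC),alpha=1.7))
goal([550,-144.4,95])"
```

```text
time_s: 3.37
position: [548.7, -144.0, 91.4]
eef_rot: [-2.065, -2.362, 0.002]
force: [-0.3, 0.3, 1.1]
finger_gap: 24.4
finger_force: 0.0
t 3.3667 pos [ 548.7 -144.    91.4] shift m [-0.0006  0.0012 -0.0036] turn deg [-0.19 -0.13  0.03] F [-0.3   0.34  1.07] gap 24.382295394828493 j [-0.46  0.55  1.53  0.    1.06 -0.6 ]
t 3.5667 pos [ 549.9 -144.4   94.1] shift m [-0.      0.0001 -0.0009] turn deg [0.02 0.01 0.05] F [ 0.05  0.81 -0.1 ] gap 24.468294153362255 j [-0.46  0.54  1.53 -0.    1.07 -0.6 ]
```

View pics/s3.png

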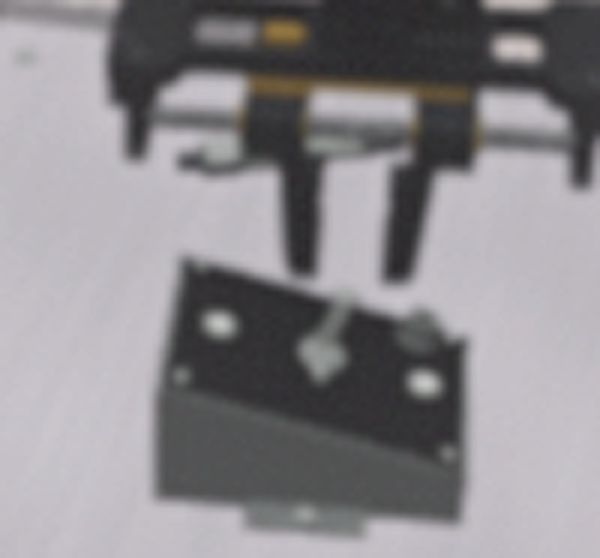

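The tips show at row 278, above the ball at about (345,300), so the camera says they're at z ≈ 100 and not 72. I can settle it with a gentle sideways nudge: the lever would push back if the fingers were really down around it.

```bash
python3 -m jog '0 0.004 -0.001 0 0 0 0.45;0 0.007 -0.001 0 0 0 0.45;0 0.009 -0.001 0 0 0 0.45;0 0.010 -0.001 0 0 0 0.45;0 0.010 -0.001 0 0 0 0.45'; python3 -m jog '0 0 0 0 0 0 0.45;0 0 0 0 0 0 0.45;0 0 0 0 0 0 0.45'; python3 -c "
from h import *
s=snap('side')
for cy in (245,260,270,275,280,285): print(cy,pix(s,int(round(230+303/6)),int(round(110+cy/6))).round(1),pix(s,int(round(230+398/6)),int(round(110+cy/6))).round(1))
goal([550,-144.4,95])"
```

```text
time_s: 3.98
position: [559.9, -142.9, 94.9]
eef_rot: [2.067, 2.366, 0.0]
force: [-0.3, 0.6, 0.2]
finger_gap: 24.4
finger_force: 0.0
time_s: 4.23
position: [559.6, -143.1, 94.9]
eef_rot: [-2.067, -2.365, 0.0]
force: [0.3, 0.5, -0.2]
finger_gap: 24.1
finger_force: 0.0
245 [ 591.6 -279.7   10.4] [ 548.5 -294.1    8.3]
260 [ 590.  -272.4    8.8] [ 546.7 -283.9    8.7]
270 [ 588.5 -265.3    7.2] [ 545.1 -274.8    8.4]
275 [ 587.1 -258.     9. ] [ 544.2 -269.     9.1]
280 [ 586.3 -254.1    8.5] [ 543.5 -264.9    8.7]
285 [ 574.5 -185.3   55.2] [ 542.7 -260.8    8.3]
t 4.2833 pos [ 559.6 -143.    94.8] shift m [-0.0001 -0.0097 -0.0002] turn deg [-0.   -0.    0.04] F [-0.35  0.5   0.25] gap 24.129826367223707 j [-0.45  0.56  1.5  -0.    1.08 -0.59]
```

A 10 mm nudge met no force, so the camera is right: the tips are about 9 mm above the reported TCP. I'll re-centre and come down further, checking from near.

```bash
python3 -m jog '0 -0.010 0 0 0 0 0.45;0 -0.010 0 0 0 0 0.45;0 -0.010 0.008 0 0 0 0.45;0 -0.010 0.016 0 0 0 0.45;0 -0.010 0.020 0 0 0 0.45'; python3 -m jog '0 0 0 0 0 0 0.45;0 0 0 0 0 0 0.45';  python3 -c "
from h import *
s=snap('side')
a=np.mean([robot.read_camera('side')['image'].astype(float) for _ in range(4)],0).astype(np.uint8)[130:203,250:320]
cv2.imwrite('pics/s4.png',cv2.convertScaleAbs(cv2.resize(a[:,:,::-1],None,fx=8,fy=8,interpolation=cv2.INTER_CUBIC),alpha=1.9))
goal([550,-144.4,66])"
```

```text
time_s: 4.7
position: [549.5, -144.1, 73.3]
eef_rot: [-2.066, -2.364, 0.001]
force: [-0.3, -0.1, -0.2]
finger_gap: 23.7
finger_force: 0.0
time_s: 4.87
position: [549.7, -144.2, 74.4]
eef_rot: [-2.067, -2.365, 0.0]
force: [-0.5, -0.8, -0.6]
finger_gap: 24.5
finger_force: 0.0
t 5.1167 pos [ 549.9 -144.4   75.1] shift m [-0.      0.0001  0.0091] turn deg [0.02 0.02 0.05] F [ 0.18  0.18 -0.9 ] gap 24.19343780014609 j [-0.46  0.57  1.55 -0.    1.03 -0.6 ]
```

View pics/s4.png

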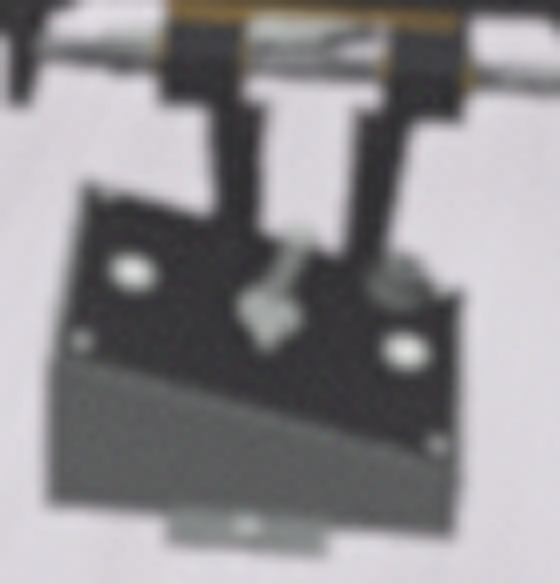

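The fingers straddle the ball evenly: inner faces at about x = 258 and 350, ball at (300,240). I'll go down another 9 mm, then push up the slope in small steps while watching the force.

```bash
cat > f.py <<'E'
from h import *
s=robot.get_state();x=np.array([np.cos(YAW),np.sin(YAW),0])
print('t',s['time_s'].__round__(2),'pos',s['position'].round(1),'along',((s['position']-[550,-144.4,0])@x).round(2),'Fx',(s['force']@x).round(2),'F',s['force'].round(2))
E
python3 -m jog '0 0 0.004 0 0 0 0.45;0 0 0.008 0 0 0 0.45;0 0 0.009 0 0 0 0.45;0 0 0.009 0 0 0 0.45'; python3 f.py; python3 -m jog '0 0.002 0 0 0 0 0.45;0 0.004 0 0 0 0 0.45;0 0.005 0 0 0 0 0.45;0 0.005 0 0 0 0 0.45'>/dev/null; python3 f.py;  python3 -m jog '0 0.001 0 0 0 0 0.45;0 0.002 0 0 0 0 0.45;0 0.003 0 0 0 0 0.45;0 0.003 0 0 0 0 0.45'>/dev/null; python3 f.py
```

```text
time_s: 5.45
position: [549.5, -144.2, 65.3]
eef_rot: [-2.067, -2.365, 0.0]
force: [0.7, 0.4, 0.1]
finger_gap: 24.2
finger_force: 0.0
t 5.45 pos [ 549.5 -144.2   65.3] along -0.48 Fx 0.73 F [0.67 0.45 0.08]
t 5.78 pos [ 555.  -143.7   65.9] along 5.07 Fx 0.73 F [0.65 0.65 0.1 ]
t 6.12 pos [ 557.7 -143.3   65.8] along 7.76 Fx -0.44 F [-0.31 -0.98  0.19]
```

```bash
for i in 1; do python3 -m jog '0 0.0005 0 0 0 0 0.45;0 0.001 0 0 0 0 0.45;0 0.001 0 0 0 0 0.45'>/dev/null; python3 f.py; python3 -m jog '0 0.0005 0 0 0 0 0.45;0 0.001 0 0 0 0 0.45;0 0.001 0 0 0 0 0.45'>/dev/null; python3 f.py; python3 -m jog '0 0.0005 0 0 0 0 0.45;0 0.001 0 0 0 0 0.45;0 0.001 0 0 0 0 0.45'>/dev/null; python3 f.py; python3 -m jog '0 0.0005 0 0 0 0 0.45;0 0.001 0 0 0 0 0.45;0 0.001 0 0 0 0 0.45'>/dev/null; python3 f.py; done
```

```text
t 6.37 pos [ 558.4 -143.2   65.9] along 8.48 Fx -2.67 F [-2.77  0.56  1.66]
t 6.62 pos [ 559.6 -143.1   65.9] along 9.72 Fx -4.12 F [-4.23  0.59  3.19]
t 6.87 pos [ 560.7 -142.9   65.8] along 10.82 Fx -4.71 F [-4.61 -1.07  4.23]
t 7.12 pos [ 561.7 -142.8   65.8] along 11.82 Fx -4.51 F [-4.41 -1.06  3.16]
```

The upward part of the force suggests the tip edge may be bearing on the upper half of the ball. I'll back off, go 4 mm lower and press again.

```bash
python3 -m jog '0 -0.002 0 0 0 0 0.45;0 -0.004 0 0 0 0 0.45;0 -0.006 0 0 0 0 0.45;0 -0.007 0.002 0 0 0 0.45;0 -0.007 0.004 0 0 0 0.45'>/dev/null;python3 -m jog '0 0 0 0 0 0 0.45;0 0 0 0 0 0 0.45'>/dev/null; python3 f.py
python3 -m jog '0 0.002 0 0 0 0 0.45;0 0.003 0 0 0 0 0.45;0 0.003 0 0 0 0 0.45'>/dev/null; python3 f.py
python3 -m jog '0 0.0005 0 0 0 0 0.45;0 0.001 0 0 0 0 0.45;0 0.001 0 0 0 0 0.45'>/dev/null; python3 f.py
python3 -m jog '0 0.0005 0 0 0 0 0.45;0 0.001 0 0 0 0 0.45;0 0.001 0 0 0 0 0.45'>/dev/null; python3 f.py
python3 -m jog '0 0.0005 0 0 0 0 0.45;0 0.001 0 0 0 0 0.45;0 0.001 0 0 0 0 0.45'>/dev/null; python3 f.py
python3 -m jog '0 0.0005 0 0 0 0 0.45;0 0.001 0 0 0 0 0.45;0 0.001 0 0 0 0 0.45'>/dev/null; python3 f.py
```

```text
t 7.7 pos [ 554.8 -143.7   61.7] along 4.83 Fx 0.74 F [ 0.82 -0.56 -0.35]
t 7.95 pos [ 557.8 -143.2   61.8] along 7.84 Fx -0.59 F [-0.57 -0.25  0.57]
t 8.2 pos [ 558.5 -143.2   61.9] along 8.58 Fx -2.99 F [-3.   -0.18  2.1 ]
t 8.45 pos [ 559.7 -143.1   62. ] along 9.76 Fx -3.83 F [-3.74 -0.88  2.91]
t 8.7 pos [ 560.7 -142.9   61.8] along 10.81 Fx -3.57 F [-3.52 -0.63  3.19]
t 8.95 pos [ 561.7 -142.8   61.8] along 11.83 Fx -3.54 F [-3.51 -0.46  3.13]
```

The contact position is the same 4 mm lower, so it's a side contact with friction. I'll keep going, in half-millimetre steps near the range of the stop.

```bash
python3 -m jog '0 0.0005 0 0 0 0 0.45;0 0.001 0 0 0 0 0.45;0 0.001 0 0 0 0 0.45'>/dev/null; python3 f.py
python3 -m jog '0 0.0005 0 0 0 0 0.45;0 0.0005 0 0 0 0 0.45'>/dev/null; python3 f.py
python3 -m jog '0 0.0005 0 0 0 0 0.45;0 0.0005 0 0 0 0 0.45'>/dev/null; python3 f.py
python3 -m jog '0 0.0005 0 0 0 0 0.45;0 0.0005 0 0 0 0 0.45'>/dev/null; python3 f.py
python3 -m jog '0 0.0005 0 0 0 0 0.45;0 0.0005 0 0 0 0 0.45'>/dev/null; python3 f.py
```

```text
t 9.2 pos [ 562.7 -142.6   61.8] along 12.83 Fx -4.1 F [-4.02 -0.82  2.61]
t 9.37 pos [ 563.2 -142.5   61.8] along 13.3 Fx -4.62 F [-4.65 -0.07  3.95]
t 9.53 pos [ 563.7 -142.5   61.8] along 13.8 Fx -4.85 F [-4.85 -0.31  2.91]
t 9.7 pos [ 564.1 -142.4   61.8] along 14.27 Fx -4.1 F [-3.92 -1.59  3.39]
t 9.87 pos [ 564.6 -142.4   61.8] along 14.79 Fx -4.09 F [-3.96 -1.23  3.2 ]
```

```bash
python3 -m jog '0 0.0005 0 0 0 0 0.45;0 0.0005 0 0 0 0 0.45'>/dev/null; python3 f.py
python3 -m jog '0 0.0005 0 0 0 0 0.45;0 0.0005 0 0 0 0 0.45'>/dev/null; python3 f.py
python3 -m jog '0 0.0005 0 0 0 0 0.45;0 0.0005 0 0 0 0 0.45'>/dev/null; python3 f.py
```

```text
t 10.03 pos [ 565.1 -142.3   61.8] along 15.25 Fx -5.33 F [-5.31 -0.48  3.18]
t 10.2 pos [ 565.6 -142.2   61.8] along 15.75 Fx -5.13 F [-5.11 -0.43  4.  ]
t 10.37 pos [ 566.1 -142.1   61.9] along 16.27 Fx -4.78 F [-4.77 -0.38  4.2 ]
```

```bash
python3 -m jog '0 0.0005 0 0 0 0 0.45;0 0.0005 0 0 0 0 0.45'>/dev/null; python3 f.py
python3 -m jog '0 0.0005 0 0 0 0 0.45;0 0.0005 0 0 0 0 0.45'>/dev/null; python3 f.py
```

```text
t 10.53 pos [ 566.6 -142.1   61.8] along 16.74 Fx -4.92 F [-4.84 -0.95  3.88]
t 10.7 pos [ 567.1 -142.    61.9] along 17.22 Fx -4.51 F [-4.46 -0.71  4.99]
```

```bash
python3 -m jog '0 0.0005 0 0 0 0 0.45;0 0.0005 0 0 0 0 0.45'>/dev/null; python3 f.py
python3 -m jog '0 0.0003 0 0 0 0 0.45;0 0.0003 0 0 0 0 0.45'>/dev/null; python3 f.py
```

```text
t 10.87 pos [ 567.5 -142.    61.9] along 17.66 Fx -5.53 F [-5.47 -0.79  4.77]
t 11.03 pos [ 567.7 -142.    61.8] along 17.87 Fx -6.03 F [-6.02 -0.51  4.87]
```

```bash
python3 -m jog '0 0.0003 0 0 0 0 0.45;0 0.0003 0 0 0 0 0.45'>/dev/null; python3 f.py
python3 -m jog '0 0.0003 0 0 0 0 0.45;0 0.0003 0 0 0 0 0.45'>/dev/null; python3 f.py
```

```text
t 11.2 pos [ 567.9 -141.9   61.8] along 18.06 Fx -6.62 F [-6.54 -1.06  4.23]
t 11.37 pos [ 568.1 -141.9   61.8] along 18.25 Fx -7.32 F [-7.26 -0.95  4.63]
```

```bash
python3 -m jog '0 0.0003 0 0 0 0 0.45;0 0.0003 0 0 0 0 0.45'>/dev/null; python3 f.py
python3 -m jog '0 0.0003 0 0 0 0 0.45;0 0.0003 0 0 0 0 0.45'>/dev/null; python3 f.py
```

```text
t 11.53 pos [ 568.3 -141.8   61.8] along 18.45 Fx -6.95 F [-7.   -0.05  4.78]
t 11.7 pos [ 568.5 -141.8   61.8] along 18.63 Fx -7.41 F [-7.26 -1.55  5.57]
```

```bash
python3 -m jog '0 0.0004 0 0 0 0 0.45;0 0.0004 0 0 0 0 0.45'>/dev/null; python3 f.py
python3 -m jog '0 0.0004 0 0 0 0 0.45;0 0.0004 0 0 0 0 0.45'>/dev/null; python3 f.py
python3 -m jog '0 0.0004 0 0 0 0 0.45;0 0.0004 0 0 0 0 0.45'>/dev/null; python3 f.py
```

```text
t 11.87 pos [ 568.7 -141.8   61.8] along 18.92 Fx -9.27 F [-9.16 -1.41  5.88]
t 12.03 pos [ 569.  -141.7   61.8] along 19.17 Fx -9.36 F [-9.11 -2.55  6.19]
t 12.2 pos [ 569.2 -141.7   61.7] along 19.37 Fx -11.13 F [-10.96  -1.97   5.92]
```

```bash
python3 -m jog '0 0 -0.0004 0 0 0 0.45;0 0 -0.0004 0 0 0 0.45'>/dev/null; python3 f.py
python3 -m jog '0 0 0 0 0 0 0.45;0 0 0 0 0 0 0.45;0 0 0 0 0 0 0.45'>/dev/null; python3 f.py
python3 -m jog '0 0 0 0 0 0 0.45;0 0 0 0 0 0 0.45;0 0 0 0 0 0 0.45'>/dev/null; python3 f.py
```

```text
t 12.37 pos [ 569.1 -141.7   61.8] along 19.3 Fx -10.23 F [-10.06  -1.94   3.97]
t 12.62 pos [ 569.1 -141.7   61.8] along 19.27 Fx -10.35 F [-10.22  -1.65   3.89]
t 12.87 pos [ 569.1 -141.7   61.9] along 19.28 Fx -9.83 F [-9.56 -2.7   4.05]
```

Pressing at about 10 N, total about 11 N. Now holding for roughly three seconds.

```bash
python3 -m jog '0 0 0 0 0 0 0.45;0 0 0 0 0 0 0.45;0 0 0 0 0 0 0.45;0 0 0 0 0 0 0.45;0 0 0 0 0 0 0.45'>/dev/null; python3 f.py
python3 -m jog '0 0 0 0 0 0 0.45;0 0 0 0 0 0 0.45;0 0 0 0 0 0 0.45;0 0 0 0 0 0 0.45;0 0 0 0 0 0 0.45'>/dev/null; python3 f.py
python3 -m jog '0 0 0 0 0 0 0.45;0 0 0 0 0 0 0.45;0 0 0 0 0 0 0.45;0 0 0 0 0 0 0.45;0 0 0 0 0 0 0.45'>/dev/null; python3 f.py
python3 -m jog '0 0 0 0 0 0 0.45;0 0 0 0 0 0 0.45;0 0 0 0 0 0 0.45;0 0 0 0 0 0 0.45;0 0 0 0 0 0 0.45'>/dev/null; python3 f.py
python3 -m jog '0 0 0 0 0 0 0.45;0 0 0 0 0 0 0.45;0 0 0 0 0 0 0.45;0 0 0 0 0 0 0.45;0 0 0 0 0 0 0.45'>/dev/null; python3 f.py
python3 -m jog '0 0 0 0 0 0 0.45;0 0 0 0 0 0 0.45;0 0 0 0 0 0 0.45;0 0 0 0 0 0 0.45;0 0 0 0 0 0 0.45'>/dev/null; python3 f.py
python3 -m jog '0 0 0 0 0 0 0.45;0 0 0 0 0 0 0.45;0 0 0 0 0 0 0.45;0 0 0 0 0 0 0.45;0 0 0 0 0 0 0.45'>/dev/null; python3 f.py
```

```text
t 13.28 pos [ 569.1 -141.7   61.8] along 19.29 Fx -10.4 F [-10.24  -1.86   4.36]
t 13.7 pos [ 569.1 -141.7   61.9] along 19.3 Fx -10.51 F [-10.33  -2.09   4.69]
t 14.12 pos [ 569.1 -141.7   61.9] along 19.31 Fx -10.57 F [-10.31  -2.65   4.54]
t 14.53 pos [ 569.1 -141.7   61.9] along 19.3 Fx -9.74 F [-9.5  -2.48  4.65]
t 14.95 pos [ 569.1 -141.7   61.8] along 19.28 Fx -10.42 F [-10.27  -1.84   2.67]
t 15.37 pos [ 569.1 -141.7   61.8] along 19.28 Fx -9.74 F [-9.51 -2.31  4.54]
t 15.78 pos [ 569.1 -141.7   61.9] along 19.31 Fx -10.82 F [-10.73  -1.41   3.66]
```

Released force-side margin is clear: 10 N is well above the spring's 6 N, so it was on the stop. Letting go now, back to the middle.

```bash
python3 -m jog '0 -0.006 0 0 0 0 0.45;0 -0.012 0 0 0 0 0.45;0 -0.016 0 0 0 0 0.45;0 -0.018 0 0 0 0 0.45;0 -0.018 0 0 0 0 0.45'>/dev/null; python3 f.py
python3 -m jog '0 0 0 0 0 0 0.45;0 0 0 0 0 0 0.45;0 0 0 0 0 0 0.45;0 0 0 0 0 0 0.45;0 0 0 0 0 0 0.45'>/dev/null; python3 f.py;  python3 -c "
from h import *
a=np.mean([robot.read_camera('side')['image'].astype(float) for _ in range(4)],0).astype(np.uint8)[130:203,250:320]
cv2.imwrite('pics/s5.png',cv2.convertScaleAbs(cv2.resize(a[:,:,::-1],None,fx=8,fy=8,interpolation=cv2.INTER_CUBIC),alpha=1.9))"
```

```text
t 16.2 pos [ 552.3 -144.1   62.4] along 2.35 Fx -0.21 F [-0.26  0.34 -0.22]
t 16.62 pos [ 552.5 -144.    62.2] along 2.53 Fx -1.25 F [-1.16 -0.78 -0.33]
```

View pics/s5.png

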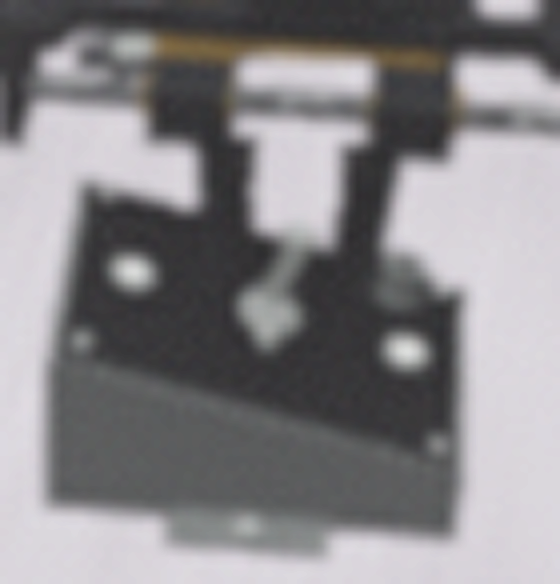

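The toggle is back at OFF, with the ball at (300,240) between the fingers. Now pushing down the slope.

```bash
python3 -m jog '0 -0.003 0 0 0 0 0.45;0 -0.006 0 0 0 0 0.45;0 -0.0075 0 0 0 0 0.45;0 -0.0075 0 0 0 0 0.45'>/dev/null; python3 f.py
python3 -m jog '0 -0.0005 0 0 0 0 0.45;0 -0.001 0 0 0 0 0.45;0 -0.001 0 0 0 0 0.45'>/dev/null; python3 f.py
python3 -m jog '0 -0.0005 0 0 0 0 0.45;0 -0.001 0 0 0 0 0.45;0 -0.001 0 0 0 0 0.45'>/dev/null; python3 f.py
python3 -m jog '0 -0.0005 0 0 0 0 0.45;0 -0.001 0 0 0 0 0.45;0 -0.001 0 0 0 0 0.45'>/dev/null; python3 f.py
python3 -m jog '0 -0.0005 0 0 0 0 0.45;0 -0.001 0 0 0 0 0.45;0 -0.001 0 0 0 0 0.45'>/dev/null; python3 f.py
python3 -m jog '0 -0.0005 0 0 0 0 0.45;0 -0.001 0 0 0 0 0.45;0 -0.001 0 0 0 0 0.45'>/dev/null; python3 f.py
```

```text
t 17.15 pos [ 545.1 -145.    62.4] along -4.95 Fx 2.49 F [ 2.38  0.98 -1.54]
t 17.4 pos [ 544.8 -145.1   62.4] along -5.28 Fx 7.39 F [ 7.2   1.92 -1.2 ]
t 17.65 pos [ 543.6 -145.3   62.3] along -6.48 Fx 3.99 F [ 3.89  1.02 -1.58]
t 17.9 pos [ 541.5 -145.4   62.1] along -8.58 Fx 0.17 F [0.15 0.16 0.98]
t 18.15 pos [ 541.  -145.6   62.3] along -9.08 Fx 0.26 F [ 0.25  0.09 -0.35]
t 18.4 pos [ 540.5 -145.7   62.4] along -9.63 Fx 4.52 F [ 4.36  1.46 -0.24]
```

The force rose, fell to zero and came back at −9.6, so it probably snapped over. I'll back off 6 mm and look.

```bash
python3 -m jog '0 0.002 0 0 0 0 0.45;0 0.004 0 0 0 0 0.45;0 0.004 0 0 0 0 0.45;0 0.004 0 0 0 0 0.45'>/dev/null; python3 f.py;  python3 -c "
from h import *
a=np.mean([robot.read_camera('side')['image'].astype(float) for _ in range(4)],0).astype(np.uint8)[130:203,250:320]
cv2.imwrite('pics/s6.png',cv2.convertScaleAbs(cv2.resize(a[:,:,::-1],None,fx=8,fy=8,interpolation=cv2.INTER_CUBIC),alpha=1.9))"; python3 f.py
```

```text
t 18.73 pos [ 543.8 -145.1   62.1] along -6.26 Fx 0.34 F [0.33 0.06 0.48]
t 18.93 pos [ 543.8 -145.1   62.2] along -6.2 Fx -0.46 F [-0.47  0.06 -0.06]
```

View pics/s6.png

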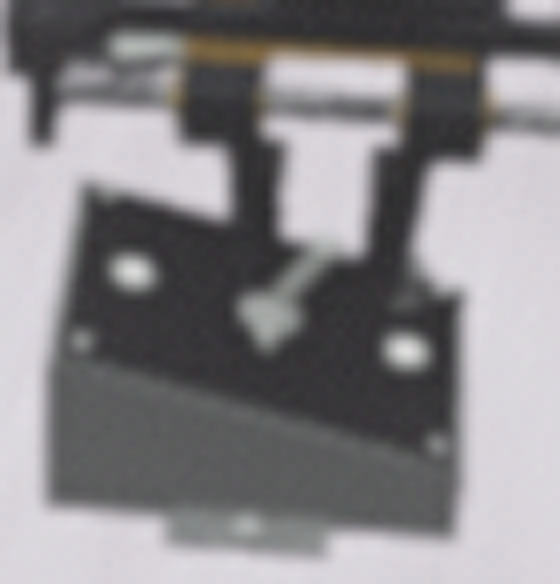

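The toggle now leans down the slope with its ball at (330,248), so it's in AUTO, and neither finger touches it. I'll lift straight up.

```bash
python3 -m jog '0 0 -0.01 0 0 0 0.45;0 0 -0.03 0 0 0 0.45;0 0 -0.06 0 0 0 0.45;0 0 -0.09 0 0 0 0.45;0 0 -0.10 0 0 0 0.45'>/dev/null; python3 -m jog '0 0 0 0 0 0 0.45;0 0 0 0 0 0 0.45;0 0 0 0 0 0 0.45;0 0 0 0 0 0 0.45'>/dev/null; python3 f.py;  python3 -c "
from h import *
a=np.mean([robot.read_camera('side')['image'].astype(float) for _ in range(4)],0).astype(np.uint8)[100:300,170:340]
cv2.imwrite('pics/s7.png',cv2.convertScaleAbs(cv2.resize(a[:,:,::-1],None,fx=3,fy=3,interpolation=cv2.INTER_CUBIC),alpha=1.7))"
```

```text
t 19.68 pos [ 543.4 -144.9  160.7] along -6.62 Fx 0.89 F [ 0.87  0.2  -0.62]
```

View pics/s7.png

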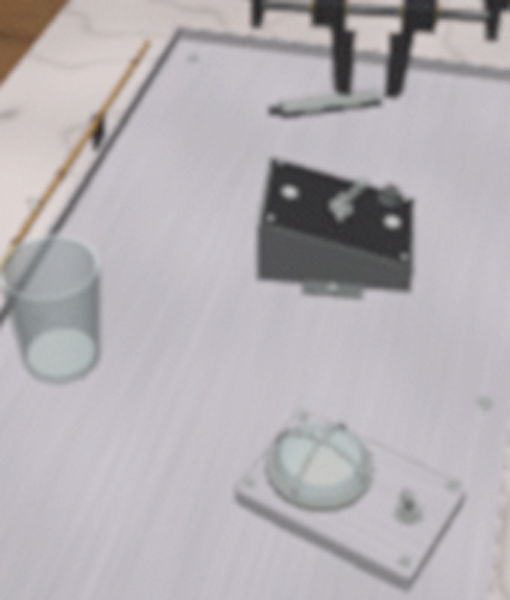

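The gripper is clear. The toggle stays in AUTO, with its ball at about (362,186). The light's toggle at (407,507), the tumbler and the sharpener look undisturbed.

```bash
python3 -c "
from rig import robot
print(robot.close_job())"
```

```text
the job is handed in; nothing more can be done
None
```

I pressed the pump switch home on MANUAL at about 10 N for over 3 s, let it spring back to OFF, then pushed it over into AUTO, where it stayed; the hand is clear, the light's switch and other things were left alone, and the job is handed in.

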